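Set up a handle blank on its bearers for gluing

ROBOT

A 6-joint arm with a two-finger parallel gripper is mounted at the origin on the work surface. World frame = base frame: x ahead of the robot, y to its left, z up, the work surface at z = 0. Lengths are in mm, angles in degrees, forces in N, time in s.
With the tool pointing down it reaches from about 300 to 850 mm from the base axis. Payload 4.2 kg.
Tool frame: the origin (TCP) lies between the finger pads; the fingertips stand 19 mm ahead of it and the grasp point (between the pads) is the TCP; z points along the fingers, x is the direction in which the jaws open and shut, and the axes are right-handed (so a half turn about z gives the same grasp; the last joint's range is limited). The gripper opens to 91 mm and grips with 3 to 60 N. Pads are 32 mm wide; open, the fingers measure 118 mm over their backs; the gripper's body (76 mm by 178 mm) begins 60 mm behind the grasp point.
Start: joints at [62.166, 18.312, 89.639, -0, 72.044, -1.146], TCP at [258.258, 513.755, 232.976] pointing down, gripper open.
Joint ranges: [-177.97, 177.97], [-48.28, 115.42], [12.27, 149.76], [-77.06, 257.06], [2.81, 150.46], [-146.56, 146.56]. Speed limits (degrees/s): [147.25, 147.25, 180, 180, 180, 180].

INTERFACE

Orientations are given as [roll, pitch, yaw] about the fixed x, y, z axes, in that order (R = Rz(yaw) Ry(pitch) Rx(roll)).
In Python, from workcell import sensors, grab_frame, env gives the robot as it stands.
- The arm moves only by the tool servo_tool, never from a script. Its argument "motion" is one flat list of numbers, 7 for each row, row after row: the shift along the world's x, y, z in mm, then the turn, a rotation vector about the world's x, y, z in rad, then the opening in per cent of the stroke, from 0 (shut) to 100 (fully open). In form: [x, y, z, rx, ry, rz, grip, x, y, z, rx, ry, rz, grip, ...]. A call has 1 to 10 rows; each row shifts and turns the commanded pose from where the row before left it; what a row does not reach is not made up. A row lasts 1/12 s, in which the tool goes at most 41.7 mm and 7.16 degrees, less where a joint would pass 70% of its speed; a pose out of reach is approached as far as the arm can. A call with a gripper value outside its range is refused whole. The fingers move at their own pace and stop on an object; "newtons" is the grip in N (left out, the last holds). Time passes only in rows, so rows that do not move let the fingers close. It gives the time, the measured TCP pose, the force and the opening at its end, in the units of the state.
- sensors.state(): the state, without advancing time (a new reading comes with each control period).
- grab_frame(name): name is "scene" or "top" or "wrist"; returns a dict with "image" (480x640x3 uint8, red, green, blue), "depth" (480x640 float32, mm along the optical axis (not along the pixel's ray), 0 where there is no reading), "fx", "fy", "cx", "cy" (pixels), "dist_coeffs" ([k1, k2, p1, p2, k3] as OpenCV has them; the pictures are not rectified), "extrinsics" (4x4, takes a point from camera to world coordinates); the wrist camera has in their place "T_tool_cam" (4x4, takes a point from camera to tool coordinates, whose origin is the TCP and whose axes are the tool frame's). Camera axes: x right, y up, looking along -z (the intrinsics and any distortion apply to the point x, -y, -z); pixel columns grow to the right and rows downward; lengths in mm; the calibration is good to about 2 mm. A picture is of the moment at which its call begins: read the wrist's pose just before it.
- env.job_done(): hands the job in, once; it reports no verdict.
The state is a dict: "time_s": time; "qpos": joint angles; "qvel": joint speeds; "effort": joint torques, N m; "ee_pos": TCP position; "ee_rot": TCP orientation; "force": force on the tool from outside, world axes, zero at the start; "torque": the same for the moment, N m; "gripper_width": finger opening in mm.
Only numpy, scipy, OpenCV 4.12 (cv2) and the standard library are available. Lean on these libraries where they do the work, as an engineer would, in place of code of your own. Each camera call takes 0.05 s, during which the arm holds its last target.

TASK

Set up the handle blank for gluing on the plywood board: first stand the V-notched bearer centred on the round cork pad and the square-notched bearer centred on the square cork pad, both upright with their notches running along the board, then lay the handle blank in the two notches, round end in the V and square end in the square notch, reaching about equally far past both bearers. Last, set the steel saddle weight astride the handle, on top of its middle, midway between the bearers. Let go of everything, and leave the jar, the block plane and the plain offcut where they are.

Things in the scene. Friction and masses are not known exactly. Their poses are not given: they have to be found in the camera images.
- board: Fixed plywood gluing board, 300 x 130 x 15 mm thick, flat on the bench. Origin: centre of its underside; x along its 300 mm length, z up. It carries the two cork pads, centred on its long axis 85 mm either side of its middle; which pad is at which end varies.
- pad_round: Fixed round cork pad, 76 mm across, 3 mm thick, on top of the board (its top is 18 mm above the bench). Origin: centre of its underside, z up; x along the board's length.
- pad_square: Fixed square cork pad, 76 x 76 mm, 3 mm thick, on top of the board (its top is 18 mm above the bench). Origin: centre of its underside, z up; x along the board's length.
- v_bearer: Loose pale wooden bearer block with a V notch across the middle of its top, about 0.1 kg. 34 mm thick along x (the notch runs along x), 100 mm long along y, 50 mm high. The 90 degree V is 51 mm wide at the top and 25 mm deep. Origin: centre of its underside, z up. It looks the same after a half turn. Can be pinched at its middle across the 34 mm.
- square_bearer: Loose pale wooden bearer block with a square-sided notch across the middle of its top, about 0.15 kg. 54 mm thick along x (the notch runs along x), 100 mm long along y, 50 mm high. The notch is 36 mm wide and 20 mm deep (its floor is 30 mm above the underside). Origin: centre of its underside, z up. It looks the same after a half turn. Can be pinched at its middle across the 54 mm.
- handle: Loose pale wooden bat-handle blank, 260 mm long along x, lying flat, about 0.12 kg. From x = -130 to +30 mm it is a square bar 26 x 26 mm, from x = +30 to +130 mm it is a round bar 26 mm in diameter, so the round end points to +x. Origin: on its axis, at mid-length (13 mm above the bench at the start). Seated in both notches it lies level, its axis 43 mm above the bearers' undersides (61 mm above the bench).
- weight: Loose dark steel saddle weight, 60 x 60 mm in plan, 0.4 to 0.75 kg: slot below along x, 36 mm wide, 24 mm deep; total height 76 mm. On its 44 mm high body stands a bright grip bar, 50 mm along x, 20 mm wide along y, 32 mm high. Origin: centre of the underside (plane of the feet), z up. Astride the handle its origin is 50 mm above the bench.
- jar: Bystander: loose amber glass jar with a black cap, 56 mm across, 75 mm high. Origin: centre of its underside. Not to be moved.
- plane: Bystander: loose steel block plane, 160 x 50 mm, about 60 mm high. Origin: centre of its sole. Not to be moved.
- offcut: Bystander: loose plain wooden offcut without any notch, 45 x 80 x 30 mm high. Origin: centre of its underside. Not to be moved.
Not all that is in view belongs to the job. Leave any red look-alike of the weight alone.

How it is judged:
By the outcome, as a careful person would: the job done as asked, in the order asked, and still so for the second after the job is handed in, with the robot touching nothing.
It also fails if it takes over 128 s, if anything falls off the work surface, if the arm or the gripper's body presses on something with over 40 N, if the wrist force passes 120 N, or if a joint passes its speed limit or range.

## Working session

There is one attempt and no reset: what is moved stays moved. The work goes in short steps, Python scripts to look and compute and a tool call to move; the robot and the scene stay as the last step left them, time stands still between calls to the robot, and variables do not carry over. Pictures are saved under pics/ and viewed, and the job is handed in when it is done.

Besides the shell and the picture viewer there is one more tool, called after ">>>" as name(argument=value, ...) on one line, values as JSON. servo_tool: Moves the arm, as the interface text tells. Its arguments: {"type":"object","properties":{"motion":{"type":"array"},"newtons":{"type":"number"}},"required":["motion"]}

```bash
mkdir -p pics; ls; cat > h.py <<'E'
import numpy as np, cv2
from workcell import sensors, grab_frame, env
def save(f,name): cv2.imwrite('pics/'+name,f['image'][:,:,::-1])
def rays(f,px,T=None):
    px=np.asarray(px,float).reshape(-1,1,2)
    K=np.array([[f['fx'],0,f['cx']],[0,f['fy'],f['cy']],[0,0,1]])
    n=cv2.undistortPoints(px,K,np.array(f['dist_coeffs'],float)).reshape(-1,2)
    d=np.c_[n[:,0],-n[:,1],-np.ones(len(n))]
    T=np.array(f['extrinsics']) if T is None else T
    return T[:3,3],d@T[:3,:3].T
def onz(f,px,z,T=None):
    o,d=rays(f,px,T); return o+d*((z-o[2])/d[:,2])[:,None]
E
python3 - <<'E'
from h import *
import pickle
s=sensors.state();print(s)
F={}
for n in ['scene','top','wrist']:
    f=grab_frame(n);F[n]=f;save(f,n+'0.png');print(n,f['fx'],f['dist_coeffs'],np.round(f.get('extrinsics',f.get('T_tool_cam')),3).tolist(), (f['depth']>0).mean())
pickle.dump(F,open('F0.pkl','wb'))
E
```

```text
pics
{'time_s': 0.0, 'qpos': array([ 6.21653270e+01,  1.83507401e+01,  8.97073819e+01, -4.71855275e-04,
        7.20432406e+01, -1.14418126e+00]), 'qvel': array([ 0.031919  , -0.01920985, -0.15512356,  0.07454943, -0.03515035,
       -0.04959298]), 'effort': array([-1.22518661e-03, -4.12462234e+01, -2.31977892e+01,  7.24491267e-02,
        4.58446483e-02, -1.56133683e-04]), 'ee_pos': array([258.03554889, 513.31497716, 232.12267149]), 'ee_rot': array([-1.79998424e+02,  1.01351298e-01,  6.33096555e+01]), 'force': array([0.16102603, 0.27181916, 0.3230824 ]), 'torque': array([ 0.02611692,  0.00730099, -0.02704538]), 'gripper_width': 91.11261695191773}
scene 438.3283812981717 [-0.05904738  0.          0.          0.          0.        ] [[0.162, -0.731, 0.663, 1182.222], [0.987, 0.116, -0.113, -102.492], [0.006, 0.673, 0.74, 691.967], [0.0, 0.0, 0.0, 1.0]] 0.9959537760416667
top 507.9254350456458 [0.04331534 0.         0.         0.         0.        ] [[0.014, 0.976, -0.219, 355.251], [-1.0, 0.012, -0.01, 14.509], [-0.007, 0.219, 0.976, 1118.855], [0.0, 0.0, 0.0, 1.0]] 0.995849609375
wrist 363.09204325628133 [0.02400029 0.         0.         0.         0.        ] [[1.0, -0.001, 0.001, -1.231], [-0.0, -0.965, -0.264, -74.289], [0.001, 0.264, -0.965, -151.798], [0.0, 0.0, 0.0, 1.0]] 0.9958821614583333
```

View pics/top0.png

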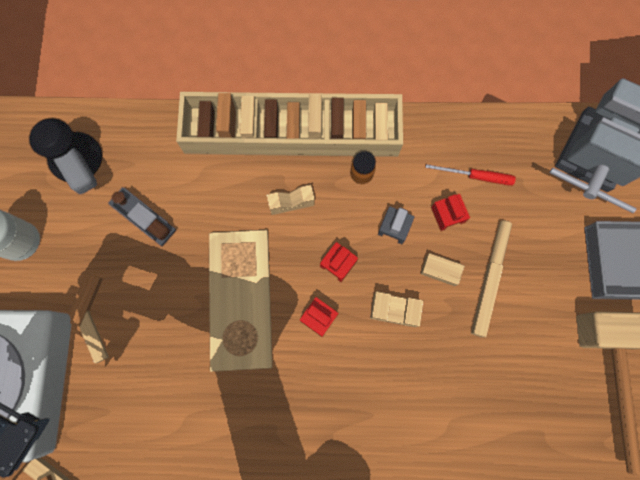

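View pics/scene0.png

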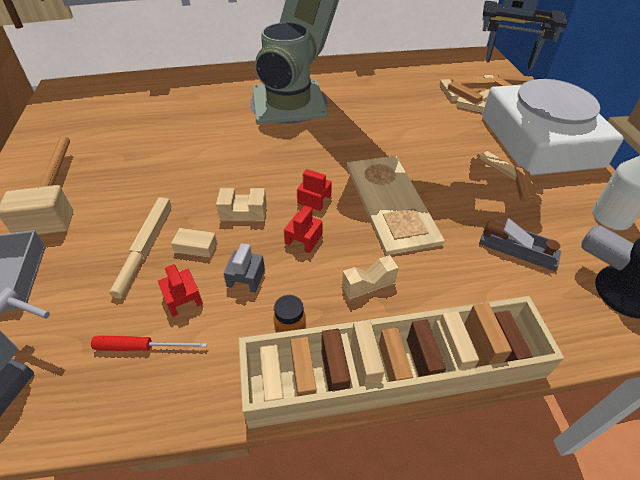

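View pics/wrist0.png

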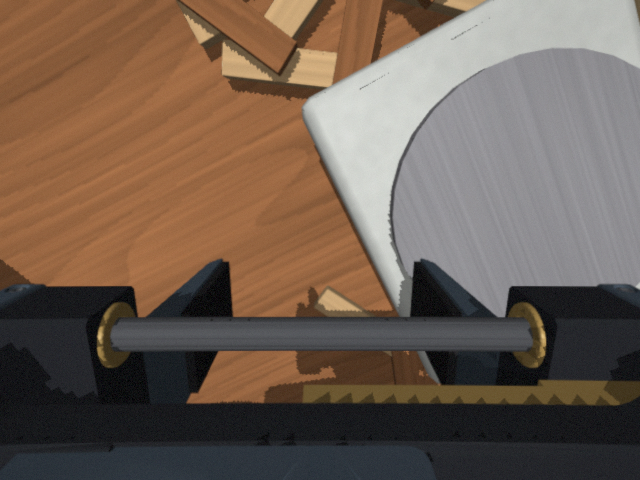

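The top view shows the board at (240,300) with the square pad at the far end (240,260) and the round pad at the near end (240,338). The V bearer is at (291,199), the square bearer at (398,308), the handle at (492,280) with its round end far, and the grey weight at (397,222). The other three saddles are red decoys.

```bash
cat >> h.py <<'E'
def cloud(f,T=None):
    v,u=np.mgrid[0:480,0:640]
    o,d=rays(f,np.c_[u.ravel(),v.ravel()],T)
    return (o+d*f['depth'].ravel()[:,None]).reshape(480,640,3)
def rect(P):
    P=np.asarray(P,np.float32)
    (c,s,a)=cv2.minAreaRect(P[:,:2]); 
    return np.round(c,1),np.round(s,1),round(a,1)
E
python3 - <<'E'
from h import *
import pickle
F=pickle.load(open('F0.pkl','rb'))
R={'top':dict(board=(200,222,280,378,10,17.0),v=(260,178,322,220,43,60),sq=(365,284,430,330,43,60),handle=(465,215,520,340,10,40),weight=(375,198,418,246,38,90),bar=(375,198,418,246,65,90),jar=(345,145,380,185,60,90),off=(415,245,470,290,22,50),plane=(100,180,180,250,12,90),red1=(315,235,362,285,30,90),red2=(295,290,342,340,30,90),red3=(425,185,475,235,30,90)),
'scene':dict(v=(335,250,402,300,43,60),sq=(210,180,270,225,43,60),handle=(100,190,178,305,10,40),weight=(220,238,268,296,38,90),bar=(220,238,268,296,65,90),board=(340,150,450,260,10,17))}
for n in R:
    C=cloud(F[n])
    print(n)
    for k,(u0,v0,u1,v1,z0,z1) in R[n].items():
        P=C[v0:v1,u0:u1].reshape(-1,3);P=P[(P[:,2]>z0)&(P[:,2]<z1)]
        c,s,a=rect(P);print(k,len(P),c,s,a,'zmed',round(np.median(P[:,2]),1), round(P[:,2].max(),1))
f=F['top'];print('bench',np.median(cloud(f)[360:400,450:560,2]))
b=cv2.boxPoints
im=f['image'];x=np.vstack([cv2.resize(im[170:350,180:540],(800,400))]);cv2.imwrite('pics/z0.png',x[:,:,::-1])
E
```

```text
topTraceback (most recent call last):
  File "<stdin>", line 11, in <module>
  File "h.py", line 19, in rect
    (c,s,a)=cv2.minAreaRect(P[:,:2]);
            ~~~~~~~~~~~~~~~^^^^^^^^^
cv2.error: OpenCV(4.12.0) /io/opencv/modules/imgproc/src/convhull.cpp:143: error: (-215:Assertion failed) total >= 0 && (depth == CV_32F || depth == CV_32S) in function 'convexHull'
```

```bash
sed -i 's/cv2.minAreaRect(P\[:,:2\])/cv2.minAreaRect(np.ascontiguousarray(P[:,:2]))/' h.py
cat > m.py <<'E'
from h import *
import pickle
F=pickle.load(open('F0.pkl','rb'))
R={'top':dict(board=(200,222,280,378,10,17.0),v=(260,178,322,220,43,60),sq=(365,284,430,330,43,60),handle=(465,215,520,340,10,40),weight=(375,198,418,246,38,90),bar=(375,198,418,246,65,90),jar=(345,145,380,185,60,90),off=(415,245,470,290,22,50),plane=(100,180,180,250,12,90),red1=(315,235,362,285,30,90),red2=(295,290,342,340,30,90),red3=(425,185,475,235,30,90)),
'scene':dict(v=(335,250,402,300,43,60),sq=(210,180,270,225,43,60),handle=(100,190,178,305,10,40),weight=(220,238,268,296,38,90),bar=(220,238,268,296,65,90),board=(340,150,450,260,10,17))}
for n in R:
    C=cloud(F[n])
    print(n)
    for k,(u0,v0,u1,v1,z0,z1) in R[n].items():
        P=C[v0:v1,u0:u1].reshape(-1,3);print(k,np.round(np.percentile(P[:,2],[0,2,50,98,100]),1),end=' ');P=P[(P[:,2]>z0)&(P[:,2]<z1)]
        if len(P)<4: print(k,len(P));continue
        c,s,a=rect(P);print(len(P),c,s,a,'zmed',round(np.median(P[:,2]),1))
f=F['top'];print('bench',np.median(cloud(f)[360:400,450:560,2]))
im=f['image'];x=np.vstack([cv2.resize(im[170:350,180:540],(800,400))]);cv2.imwrite('pics/z0.png',x[:,:,::-1])
E
python3 m.py
```

```text
top
board [  -6.5   -2.6   14.6   21.2 1118.9] 5063 [475.2 182.7] [299.6 132.4] 3.9 zmed 15.0
v [  -6.2   -3.5    1.8   52.6 1118.9] 449 [694.4  74.9] [35.2 99.6] 13.8 zmed 49.4
sq [  -6.9   -3.3    3.4   53.5 1118.9] 821 [ 453.6 -155. ] [100.1  54.1] 80.2 zmed 50.4
handle [  -6.7   -4.     1.2   29.  1118.9] 1590 [ 539.  -329.6] [105.8 259.3] 73.6 zmed 25.3
weight [  -7.6   -3.6    2.3   77.7 1118.9] 757 [ 639.6 -159.1] [59.7 61.5] 67.4 zmed 45.5
bar [  -7.6   -3.6    2.3   77.7 1118.9] 225 [ 638.8 -158.7] [20.2 49.7] 67.3 zmed 75.8
jar [  -6.1   -2.7   41.5   78.  1118.9] 468 [778.2 -82.4] [75.6 69.8] 89.9 zmed 74.5
off [  -7.    -3.5    1.9   33.6 1118.9] 785 [ 543.1 -258.2] [79.5 46.8] 70.6 zmed 30.0
plane [  -7.1   -3.8    1.6   54.  1118.9] 1579 [656.8 411.6] [163.3  51.7] 52.0 zmed 36.7
red1 [  -6.3   -3.9    1.9   77.7 1118.9] 796 [555.1 -32.7] [60.  60.2] 53.8 zmed 45.3
red2 [  -6.4   -3.3    2.2   78.2 1118.9] 824 [435.7   9. ] [59.9 60.1] 55.2 zmed 45.7
red3 [  -7.2   -3.9    1.8   77.4 1118.9] 789 [ 670.4 -279.2] [60.9 62.3] 21.0 zmed 45.8
scene
v [-2.40e+00 -3.00e-01  3.70e+00  5.31e+01  6.92e+02] 600 [697.9  76.3] [ 35.7 100.8] 13.9 zmed 51.1
sq [-4.30e+00 -2.00e-01  8.60e+00  5.34e+01  6.92e+02] 579 [ 456.9 -153.8] [98.6 56.4] 80.2 zmed 51.6
handle [ -3.5  -1.1   2.   76.8 692. ] 1652 [ 560.3 -354.2] [304.9 132. ] 3.2 zmed 26.2
weight [-2.40e+00 -4.00e-01  3.70e+00  7.83e+01  6.92e+02] 959 [ 643.9 -158.6] [61.2 61.9] 68.4 zmed 46.7
bar [-2.40e+00 -4.00e-01  3.70e+00  7.83e+01  6.92e+02] 297 [ 643.6 -157.9] [20.2 49.7] 67.1 zmed 76.8
board [-4.00e+00 -6.00e-01  3.70e+00  2.14e+01  6.92e+02] 2096 [476.8 183.1] [304.5 132.3] 4.0 zmed 16.1
bench 0.47970640800110687
```

```bash
cat > m2.py <<'E'
from h import *
import pickle
F=pickle.load(open('F0.pkl','rb'))
for n,(b,hh) in {'top':((205,225,275,375),(465,210,520,345)),'scene':((340,150,450,260),(100,190,178,305))}.items():
    f=F[n];C=cloud(f)
    hsv=cv2.cvtColor(f['image'],cv2.COLOR_RGB2HSV)
    m=np.zeros((480,640),np.uint8);u0,v0,u1,v1=hh;Z=C[...,2]
    m[v0:v1,u0:u1]=((Z>10)&(Z<40))[v0:v1,u0:u1]
    k,L,S,_=cv2.connectedComponentsWithStats(m)
    j=1+max(range(k-1),key=lambda i:np.ptp(C[...,1][L==i+1])+np.ptp(C[...,0][L==i+1]) if 1500>S[i+1,4]>300 else 0)
    for i in range(1,k):
        if S[i,4]>200: print(n,'handle?',S[i],rect(C[L==i]))
    u0,v0,u1,v1=b
    P=C[v0:v1,u0:u1].reshape(-1,3);H=hsv[v0:v1,u0:u1].reshape(-1,3)
    # board frame
    c0=np.array([476,182.9]);a=np.radians(3.95);R=np.array([[np.cos(a),np.sin(a)],[-np.sin(a),np.cos(a)]])
    q=(P[:,:2]-c0)@R.T
    for s,nm in((-85,'round'),(85,'square')):
        w=(abs(q[:,0]-s)<50)&(abs(q[:,1])<50)&(P[:,2]>16.6)&(P[:,2]<25)
        print(nm,w.sum(),rect(q[w]),'z',np.median(P[w,2]),'med',np.median(q[w],axis=0))
C=cloud(F['top'])
x,y,z=C[...,0],C[...,1],C[...,2]
w=(x>720)&(x<900)&(y<250)&(y>-60)&(z>15)&(z<200)
print('tray', x[w].min(),z[w].max(), np.percentile(z[w],90))
E
python3 m2.py
python3 - <<'E'
import cv2
im=cv2.imread('pics/top0.png');cv2.imwrite('pics/z1.png',cv2.resize(im[170:350,180:540],(800,400),interpolation=3))
E
```

```text
top handle? [ 472  221   40  116 1581] (array([ 527.8, -367.4]), array([ 27.9, 259.4]), 73.0)
round 1233 (array([-85.,   0.]), array([99.7, 99.9]), 0.1) z 18.55818632528576 med [-86.97012959   0.7899442 ]
square 1207 (array([85.1,  0. ]), array([100. ,  99.6]), 0.4) z 18.681086368837214 med [8.24928725e+01 6.66114317e-02]
scene handle? [ 109  198   62   99 1547] (array([ 530.7, -365.4]), array([ 29.9, 262.8]), 72.5)
round 889 (array([-85.,   0.]), array([99.7, 99.9]), 89.9) z 19.010672800851353 med [-81.13864701  -0.37743522]
square 1276 (array([84.8, -0. ]), array([99.9, 99.4]), 89.8) z 19.299651288510745 med [88.77895708 -0.94492272]
tray 720.161620608827 102.37829106396225 95.42126167176257
```

View pics/z1.png

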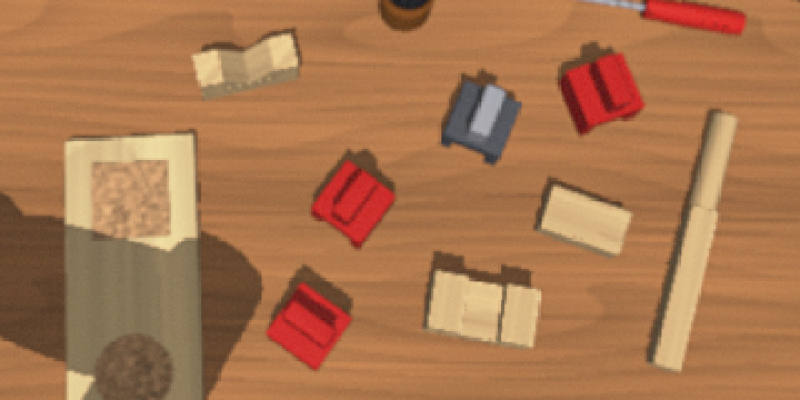

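```bash
python3 - <<'E'
from h import *
import pickle
F=pickle.load(open('F0.pkl','rb'))
for n in('top','scene'):
    C=cloud(F[n]);x,y,z=C[...,0],C[...,1],C[...,2]
    for z0,z1 in((30,50),(50,70),(70,110)):
        w=(x>740)&(x<920)&(y<150)&(y>-20)&(z>z0)&(z<z1)
        print(n,z0,np.percentile(x[w],[0,1,5,50]) if w.sum()>5 else 0,w.sum())
E
```

```text
top 30 [810.38531098 810.75955867 811.16039468 812.55307156] 304
top 50 [810.21227857 811.09985881 811.76038909 841.73069423] 1188
top 70 [810.3873527  811.54373397 814.71376196 861.27225838] 1294
scene 30 [823.92586087 824.40923945 824.93917816 861.62449876] 548
scene 50 [814.21623591 820.61084234 824.76362108 868.29441475] 2135
scene 70 [814.3259062  815.82247024 818.75468011 872.36106112] 2853
```

>>> servo_tool(motion=[20,-20,0,0,0,-0.05,70,30,-30,0,0,0,-0.06,70,30,-30,0,0,0,-0.06,70,30,-30,0,0,0,-0.06,70,30,-30,0,0,0,-0.06,70,30,-30,0,0,0,-0.06,70,30,-30,0,0,0,-0.06,70,30,-30,0,0,0,-0.06,70,30,-30,0,0,0,-0.06,70,30,-30,0,0,0,-0.06,70], newtons=20)

```text
time_s: 0.98
ee_pos: [544.4, 226.8, 232.8]
ee_rot: [-180.0, 0.0, 29.3]
force: [1.0, 0.6, 0.8]
gripper_width: 64.1
```

>>> servo_tool(motion=[30,-30,-10,0,0,-0.06,70,30,-30,-10,0,0,-0.06,70,30,-30,-10,0,0,-0.06,70,30,-30,0,0,0,-0.06,70,20,-20,0,0,0,-0.034,70,0,0,0,0,0,0,70,0,0,0,0,0,0,70,0,0,0,0,0,0,70])

```text
time_s: 1.65
ee_pos: [678.3, 93.4, 203.8]
ee_rot: [-180.0, 0.1, 13.8]
force: [0.4, 0.3, -0.3]
gripper_width: 64.4
```

```bash
cat >> h.py <<'E'
from scipy.spatial.transform import Rotation as Ro
def wrist(name):
    s=sensors.state();f=grab_frame('wrist')
    T=np.eye(4);T[:3,:3]=Ro.from_euler('xyz',s['ee_rot'],degrees=True).as_matrix();T[:3,3]=s['ee_pos']
    save(f,name);return f,T@np.array(f['T_tool_cam']),s
def comps(C,z0,z1,minpx=150,c=None,rad=None):
    Z=C[...,2];m=((Z>z0)&(Z<z1))
    if c is not None: m&=np.hypot(C[...,0]-c[0],C[...,1]-c[1])<rad
    k,L,S,_=cv2.connectedComponentsWithStats(m.astype(np.uint8))
    for i in range(1,k):
        if S[i,4]>minpx: print(S[i],*rect(C[L==i]),'z',round(float(np.median(C[L==i][:,2])),1))
    return m
E
python3 - <<'E'
from h import *
f,T,s=wrist('w1.png');C=cloud(f,T)
comps(C,42,60,c=(696,75),rad=70)
m=comps(C,6,60,c=(696,75),rad=70)
print(np.median(C[:60,:,2]))
E
```

```text
[ 319  194   40   38 1437] [689.3 107.4] [33.7 33.5] 13.8 z 49.8
[ 319  266   38   38 1332] [705.2  42.7] [33.9 34.4] 13.8 z 49.6
[ 319  188   40  116 4287] [697.2  74.9] [ 34.  100.8] 13.9 z 48.6
14.822485442259904
```

View pics/w1.png

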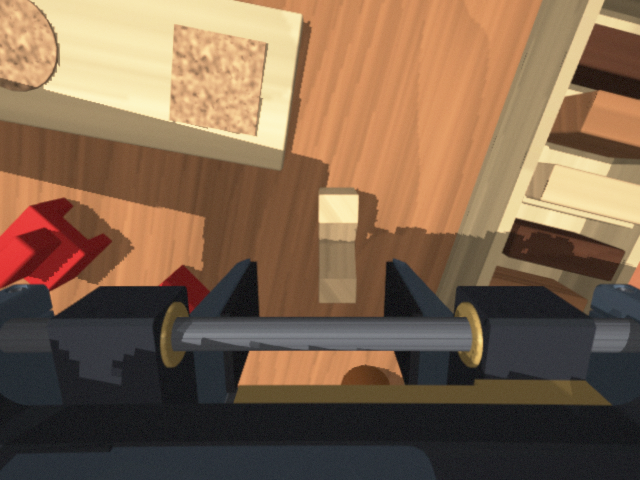

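The wrist view shows the V bearer at (338,245), and it comes out at (697.2, 74.9) with yaw 13.9. This agrees with the two fixed cameras.

>>> servo_tool(motion=[18.7,-18.4,0,0,0,0,70,0,0,-30,0,0,0,70,0,0,-35,0,0,0,70,0,0,-35,0,0,0,70,0,0,-35,0,0,0,70,0,0,-25,0,0,0,70,0,0,-15,0,0,0,70,0,0,-6,0,0,0,70,0,0,0,0,0,0,70])

```text
time_s: 2.45
ee_pos: [696.1, 75.9, 22.1]
ee_rot: [-180.0, 0.2, 13.9]
force: [0.6, 0.4, 0.5]
gripper_width: 63.7
```

>>> servo_tool(motion=[0,0,0,0,0,0,40,0,0,0,0,0,0,20,0,0,0,0,0,0,20,0,0,0,0,0,0,20,0,0,0,0,0,0,20,0,0,0,0,0,0,20,0,0,0,0,0,0,20])

```text
time_s: 3.03
ee_pos: [698.1, 74.7, 24.4]
ee_rot: [180.0, -0.1, 13.8]
force: [-0.9, -0.4, 4.5]
gripper_width: 33.9
```

>>> servo_tool(motion=[0,0,15,0,0,0,20,0,0,30,0,0,0,20,0,0,40,0,0,0,20,0,0,40,0,0,0,20,-30,5,30,0,0,-0.043,20,-35,5,20,0,0,-0.043,20,-40,5,0,0,0,-0.043,20,-40,5,0,0,0,-0.043,20,-32,0,0,0,0,0,20,0,0,0,0,0,0,20])

```text
time_s: 3.87
ee_pos: [513.8, 94.3, 197.0]
ee_rot: [180.0, 0.5, 4.0]
force: [-0.2, -0.3, -1.2]
gripper_width: 34.0
```

>>> servo_tool(motion=[0,0,0,0,0,0,20,0,0,0,0,0,0,20])

```text
time_s: 4.03
ee_pos: [522.2, 94.6, 197.9]
ee_rot: [-180.0, -0.1, 4.0]
force: [0.0, -0.1, -0.0]
gripper_width: 34.1
```

```bash
python3 - <<'E'
from h import *
import pickle
f,T,s=wrist('w2.png');pickle.dump((f,T,s),open('w2.pkl','wb'));print(s['ee_pos'],s['ee_rot'])
C=cloud(f,T);print(np.median(C[...,2]))
comps(C,10,25,2000)
E
```

```text
[522.22070743  94.59320787 197.86511922] [-1.79997523e+02 -1.05542847e-01  3.95209177e+00]
15.390791033063266
[   91    33   364   160 53892] [476.3 182.1] [301.  130.4] 4.0 z 15.5
```

View pics/w2.png

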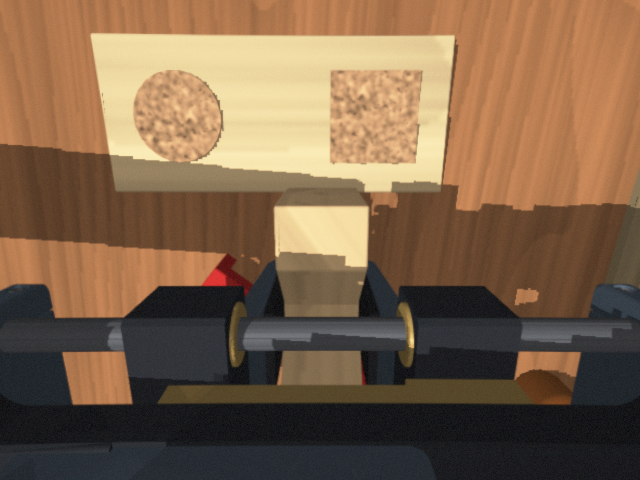

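The wrist view shows the board clearly, with the round pad centred near (178,116) and the square pad near (376,116). The board measures (476.3, 182.1) with yaw 4.0.

```bash
python3 - <<'E'
from h import *
import pickle
f,T,s=pickle.load(open('w2.pkl','rb'))
c=np.array([476.3,182.1]);a=np.radians(4);R=np.array([[np.cos(a),np.sin(a)],[-np.sin(a),np.cos(a)]])
g=cv2.cvtColor(f['image'],cv2.COLOR_RGB2HSV)
for nm,(u0,v0,u1,v1) in dict(round=(122,55,235,175),sq=(315,55,435,175)).items():
    r=f['image'][v0:v1,u0:u1].astype(int)
    H=g[v0:v1,u0:u1]
    m=(H[...,0]<17).astype(np.uint8)
    m=cv2.morphologyEx(m,cv2.MORPH_CLOSE,np.ones((5,5)));m=cv2.morphologyEx(m,cv2.MORPH_OPEN,np.ones((5,5)))
    k,L,S,_=cv2.connectedComponentsWithStats(m);i=1+S[1:,4].argmax()
    vv,uu=np.nonzero(L==i)
    P=onz(f,np.c_[uu+u0,vv+v0],18,T)
    print(nm,S[i],rect(P),((P[:,:2]-c)@R.T).mean(0), P.mean(0))
E
```

```text
round [  11   15   89   93 6364] (array([392.1, 176.2]), array([74.5, 74.7]), 45.9) [-84.53281503   0.94006738] [391.90752687 177.14106633  18.        ]
sq [  15   15   92   94 8151] (array([561.4, 187.6]), array([76.2, 76.1]), 3.8) [85.27790067  1.14584484] [561.29023789 189.19173926  18.        ]
```

>>> servo_tool(motion=[-20,12,0,0,0,0,20,-30,20,0,0,0,0,20,-30,20,0,0,0,0,20,-30,20,-10,0,0,0,20,-20.5,10,-30,0,0,0,20,0,0,-40,0,0,0,20,0,0,-30,0,0,0,20,0,0,-15,0,0,0,20,0,0,0,0,0,0,20,0,0,0,0,0,0,20])

```text
time_s: 4.92
ee_pos: [391.9, 176.8, 72.0]
ee_rot: [180.0, 0.1, 3.9]
force: [0.6, -0.3, -0.9]
gripper_width: 33.6
```

>>> servo_tool(motion=[0,0,-15,0,0,0,20,0,0,-10,0,0,0,20,0,0,-4,0,0,0,20,0,0,-1.5,0,0,0,20,0,0,0,0,0,0,20,0,0,0,0,0,0,20])

```text
time_s: 5.42
ee_pos: [391.8, 176.9, 42.9]
ee_rot: [-180.0, -0.1, 3.9]
force: [0.4, 0.1, -0.3]
gripper_width: 33.6
```

>>> servo_tool(motion=[0,0,-1,0,0,0,20,0,0,-1,0,0,0,20,0,0,0,0,0,0,20])

```text
time_s: 5.67
ee_pos: [391.8, 176.9, 42.3]
ee_rot: [-180.0, -0.1, 4.0]
force: [-3.3, -0.6, 16.5]
gripper_width: 34.1
```

>>> servo_tool(motion=[0,0,0.5,0,0,0,40,0,0,0,0,0,0,55,0,0,0,0,0,0,60,0,0,0,0,0,0,60,0,0,20,0,0,0,60,0,0,35,0,0,0,60,0,0,35,0,0,0,60,0,0,35,0,0,0,60,0,0,20,0,0,0,75,0,0,0,0,0,0,75])

```text
time_s: 6.5
ee_pos: [393.5, 177.7, 189.9]
ee_rot: [-179.8, -0.5, 4.0]
force: [0.3, -0.2, 0.6]
gripper_width: 65.2
```

>>> servo_tool(motion=[0,-10,0,0,0,0,75,0,-15,0,0,0,0,75,0,-15,0,0,0,0,75,0,0,0,0,0,0,75,0,0,0,0,0,0,75])

```text
time_s: 6.92
ee_pos: [389.9, 135.7, 184.1]
ee_rot: [180.0, 0.2, 3.8]
force: [-0.1, 0.0, 0.2]
gripper_width: 68.5
```

```bash
python3 - <<'E'
from h import *
f,T,s=wrist('w3.png');print(s['ee_pos'],s['ee_rot'])
C=cloud(f,T)
comps(C,60,75,300,c=(391,177),rad=70)
comps(C,25,75,300,c=(391,177),rad=70)
C=cloud(grab_frame('top'));comps(C,60,75,100,c=(391,177),rad=70)
E
```

```text
[389.91045459 135.65458279 184.11851161] [1.79967216e+02 1.78719714e-01 3.84833071e+00]
[ 305  111   48   50 2260] [389.3 210.5] [33.6 33.8] 3.8 z 67.7
[ 306  204   45   45 1923] [393.8 144.2] [33.9 33.3] 3.8 z 67.8
[ 305  111   48  138 6165] [391.6 177.4] [ 33.9 100. ] 3.9 z 66.9
```

View pics/w3.png

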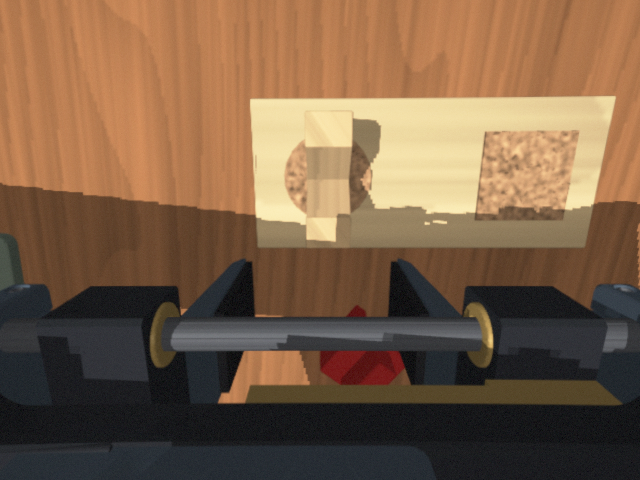

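The V bearer stands centred on the round pad at (391.6, 177.4) with yaw 3.9. Next is the square bearer.

>>> servo_tool(motion=[6,-20,0,0,0,-0.024,85,7,-35,0,0,0,-0.024,85,7,-35,0,0,0,-0.024,85,7,-35,0,0,0,-0.024,85,7,-35,0,0,0,-0.024,85,7,-35,0,0,0,-0.024,85,7,-35,0,0,0,-0.024,85,7,-35,0,0,0,-0.024,85,7,-35,0,0,0,-0.024,85,3,-31,0,0,0,-0.023,85])

```text
time_s: 7.85
ee_pos: [456.8, -196.2, 185.0]
ee_rot: [-180.0, -0.0, -9.8]
force: [0.5, -0.1, 0.3]
gripper_width: 77.2
```

>>> servo_tool(motion=[0,0,0,0,0,0,85,0,0,0,0,0,0,85,0,0,0,0,0,0,85])

```text
time_s: 8.1
ee_pos: [455.6, -193.6, 184.9]
ee_rot: [-179.9, 0.1, -9.7]
force: [0.2, 0.1, -0.1]
gripper_width: 77.6
```

```bash
python3 - <<'E'
from h import *
f,T,s=wrist('w4.png');print(s['ee_pos'],s['ee_rot'])
C=cloud(f,T)
comps(C,42,60,300,c=(455,-154),rad=70)
comps(C,8,60,300,c=(455,-154),rad=70)
E
```

```text
[ 455.61612693 -193.5608003   184.91063449] [-1.79940971e+02  8.61714268e-02 -9.72151170e+00]
[ 277  119   73   44 3116] [ 461.2 -122. ] [31.7 54.6] 80.3 z 50.0
[ 281  207   67   40 2635] [ 450.  -189.1] [32.1 54.1] 80.1 z 50.1
[ 277  119   73  128 8560] [ 455.5 -155.7] [100.   54.6] 80.3 z 49.6
```

View pics/w4.png

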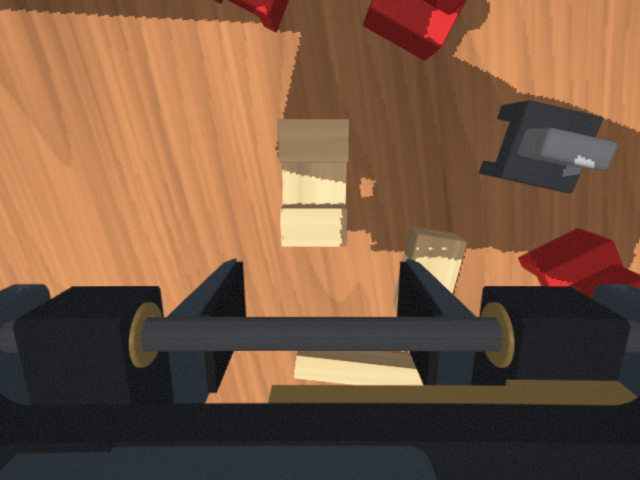

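The square bearer shows at (313,183) in the image and measures (455.5, -155.7) with yaw -9.8.

>>> servo_tool(motion=[0,20,0,0,0,0,85,0,18,0,0,0,0,85,0,0,-35,0,0,0,85,0,0,-35,0,0,0,85,0,0,-35,0,0,0,85,0,0,-30,0,0,0,85,0,0,-17,0,0,0,85,0,0,-10,0,0,0,85,0,0,0,0,0,0,85,0,0,0,0,0,0,85])

```text
time_s: 8.98
ee_pos: [455.7, -155.2, 23.5]
ee_rot: [-180.0, 0.1, -9.6]
force: [1.1, 0.7, 0.4]
gripper_width: 77.3
```

>>> servo_tool(motion=[0,0,0,0,0,0,60,0,0,0,0,0,0,45,0,0,0,0,0,0,45,0,0,0,0,0,0,45,0,0,0,0,0,0,45,0,0,0,0,0,0,45])

```text
time_s: 9.48
ee_pos: [456.2, -156.5, 24.3]
ee_rot: [180.0, -0.1, -9.7]
force: [-0.5, 1.4, 5.6]
gripper_width: 53.3
```

>>> servo_tool(motion=[0,0,15,0,0,0,45,0,0,30,0,0,0,45,0,0,40,0,0,0,45,0,0,35,0,0,0,45,5,17,17,0,0,0.03,45,10,35,0,0,0,0.03,45,11,36,0,0,0,0.03,45,11,36,0,0,0,0.03,45,11,36,0,0,0,0.03,45,11,36,0,0,0,0.03,45])

```text
time_s: 10.32
ee_pos: [514.7, 41.1, 160.4]
ee_rot: [180.0, 0.0, 0.6]
force: [0.8, -0.2, -2.1]
gripper_width: 53.8
```

>>> servo_tool(motion=[11,36,0,0,0,0.03,45,11,36,0,0,0,0.029,45,11,36,0,0,0,0,45,8,27,0,0,0,0,45,4,14,0,0,0,0,45,0,0,0,0,0,0,45,0,0,0,0,0,0,45])

```text
time_s: 10.9
ee_pos: [559.3, 188.3, 159.9]
ee_rot: [179.9, 0.1, 4.0]
force: [-1.1, 0.7, -1.4]
gripper_width: 54.1
```

>>> servo_tool(motion=[1.5,0,-20,0,0,0,45,0,0,-35,0,0,0,45,0,0,-35,0,0,0,45,0,0,-17,0,0,0,45,0,0,-7,0,0,0,45,0,0,-2,0,0,0,45,0,0,0,0,0,0,45,0,0,0,0,0,0,45])

```text
time_s: 11.57
ee_pos: [562.5, 188.3, 46.1]
ee_rot: [-180.0, -0.2, 3.9]
force: [0.1, -0.4, -1.2]
gripper_width: 53.8
```

>>> servo_tool(motion=[0,0,-1,0,0,0,45,0,0,-1,0,0,0,45,0,0,0,0,0,0,45])

```text
time_s: 11.82
ee_pos: [561.7, 188.7, 43.3]
ee_rot: [-180.0, -0.1, 4.0]
force: [0.4, -0.6, -1.6]
gripper_width: 54.1
```

>>> servo_tool(motion=[0,0,-1,0,0,0,45,0,0,-1,0,0,0,45,0,0,0,0,0,0,45])

```text
time_s: 12.07
ee_pos: [561.7, 188.8, 42.3]
ee_rot: [-180.0, -0.1, 4.0]
force: [-2.8, -0.3, 8.3]
gripper_width: 53.9
```

Contact. I'll release, lift, and move aside for a check view.

>>> servo_tool(motion=[0,0,0.3,0,0,0,60,0,0,0,0,0,0,75,0,0,0,0,0,0,85,0,0,0,0,0,0,85,0,0,20,0,0,0,85,0,0,35,0,0,0,85,0,0,35,0,0,0,85,0,0,35,0,0,0,85,0,0,20,0,0,0,75,0,-10,0,0,0,0,75])

```text
time_s: 12.9
ee_pos: [564.2, 180.5, 191.2]
ee_rot: [-179.8, -0.6, 4.0]
force: [0.9, 0.1, 0.1]
gripper_width: 69.2
```

>>> servo_tool(motion=[-15,-20,0,0,0,0,60,-20,-20,0,0,0,0,60,-20,-10,0,0,0,0,60,0,0,0,0,0,0,60,0,0,0,0,0,0,60,0,0,0,0,0,0,60])

```text
time_s: 13.4
ee_pos: [506.8, 128.6, 185.4]
ee_rot: [-180.0, -0.0, 3.9]
force: [-0.2, 0.7, -0.8]
gripper_width: 55.0
```

```bash
python3 - <<'E'
from h import *
f,T,s=wrist('w5.png');print(s['ee_pos'],s['ee_rot'])
C=cloud(f,T)
print('sq');comps(C,25,75,300,c=(561,188),rad=70)
print('v');comps(C,25,75,300,c=(391,177),rad=70)
print('board');comps(C,10,90,3000,c=(476,182),rad=190)
E
```

```text
[506.7666778  128.56334997 185.42686868] [-1.79996824e+02 -1.02696214e-02  3.94124408e+00]
sq
[  358    87    88   142 10812] [561.1 189.7] [ 54.1 100.3] 4.1 z 67.3
v
[ 135   87   79  142 8408] [391.4 177.8] [ 34.9 100. ] 3.6 z 62.9
board
[  106    78   366   155 53318] [476.3 181.8] [300.3 130.9] 4.0 z 15.9
```

View pics/w5.png

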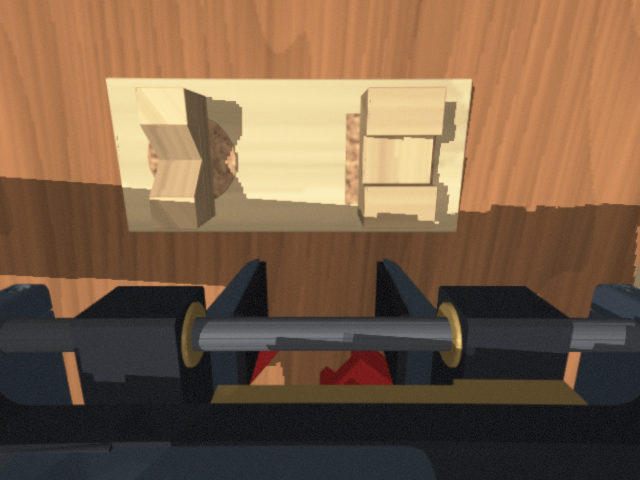

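Both bearers stand level and aligned: V at (391.4, 177.8), square at (561.1, 189.7), along 4.0°. Next is the handle.

>>> servo_tool(motion=[2,-20,0,0,0,0.086,55,4,-37,0,0,0,0.086,55,4,-37,0,0,0,0.086,55,4,-37,0,0,0,0.086,55,4,-37,0,0,0,0.086,55,4,-37,0,0,0,0.086,55,4,-37,0,0,0,0.086,55,4,-37,0,0,0,0.086,55,4,-37,0,0,0,0.086,55,4,-37,0,0,0,0.086,55])

```text
time_s: 14.28
ee_pos: [545.3, -226.3, 185.3]
ee_rot: [180.0, -0.0, 53.5]
force: [1.2, 0.6, -0.4]
gripper_width: 50.4
```

>>> servo_tool(motion=[4,-37,0,0,0,0.086,55,4,-37,0,0,0,0.086,55,4,-37,0,0,0,0.086,55,4,-26,0,0,0,0.086,55,0,-12,0,0,0,0,55,0,0,0,0,0,0,55,0,0,0,0,0,0,55,0,0,0,0,0,0,55])

```text
time_s: 14.95
ee_pos: [560.5, -371.8, 185.5]
ee_rot: [-179.9, -0.1, 72.9]
force: [-0.2, -0.3, -0.9]
gripper_width: 49.9
```

```bash
python3 - <<'E'
from h import *
f,T,s=wrist('w6.png');print(s['ee_pos'],s['ee_rot'],s['qpos'])
C=cloud(f,T)
comps(C,6,40,300,c=(529,-366),rad=150)
E
```

```text
[ 560.51322894 -371.76624186  185.54437544] [-1.79937769e+02 -6.81140887e-02  7.29487260e+01] [-3.45562031e+01  2.88516132e+01  7.96811446e+01  4.87478549e-02
  7.15470854e+01 -1.07520428e+02]
[ 299   21   35  296 9029] [ 526.5 -366.6] [ 26.7 253.4] 73.1 z 25.8
[ 391  142  107   58 5477] [ 544.9 -259.2] [80.3 45.6] 70.8 z 29.8
[437 263  31  23 337] [ 641.8 -274.2] [ 6.2 26. ] 20.3 z 27.5
```

View pics/w6.png

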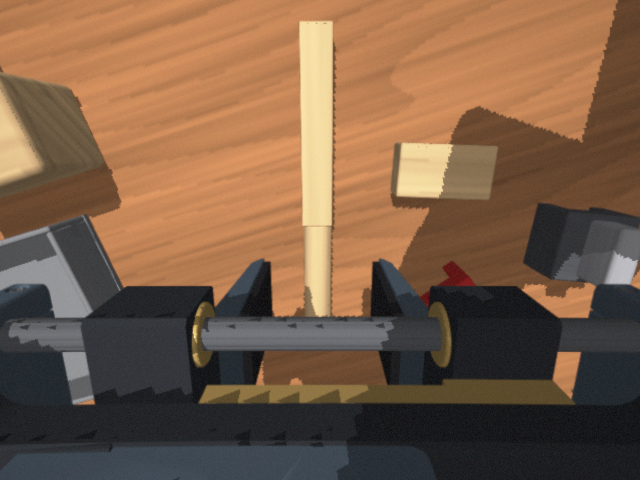

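The handle runs from (316,21), its square end, down to the round part hidden behind the gripper bar at row 320. The step is at row 225. From the visible end its middle is at (529.7, -367.6) with yaw -16.9, in agreement with the fixed cameras.

>>> servo_tool(motion=[-15,2,0,0,0,0,55,-16,2.5,0,0,0,0,55,0,0,-35,0,0,0,55,0,0,-35,0,0,0,55,0,0,-35,0,0,0,55,0,0,-30,0,0,0,55,0,0,-18,0,0,0,55,0,0,-10,0,0,0,55,0,0,0,0,0,0,55,0,0,0,0,0,0,55])

```text
time_s: 15.83
ee_pos: [530.1, -368.4, 23.7]
ee_rot: [179.9, 0.0, 73.0]
force: [0.6, -0.2, 0.2]
gripper_width: 50.1
```

>>> servo_tool(motion=[0,0,0,0,0,0,35,0,0,0,0,0,0,15,0,0,0,0,0,0,15,0,0,0,0,0,0,15,0,0,0,0,0,0,15,0,0,0,0,0,0,15])

```text
time_s: 16.33
ee_pos: [529.8, -369.1, 23.9]
ee_rot: [179.9, 0.0, 72.9]
force: [-0.4, 1.4, 5.6]
gripper_width: 25.8
```

>>> servo_tool(motion=[0,0,15,0,0,0,15,0,0,35,0,0,0,15,0,0,40,0,0,0,15,0,0,40,0,0,0,15,0,0,25,0,0,-0.05,15,-2,15,0,0,0,-0.1,15,-2,25,0,0,0,-0.11,15,-2,25,0,0,0,-0.11,15,-2,25,0,0,0,-0.11,15,-2,25,0,0,0,-0.11,15])

```text
time_s: 17.17
ee_pos: [518.6, -252.9, 177.3]
ee_rot: [-180.0, 0.0, 38.8]
force: [1.1, 0.4, -1.6]
gripper_width: 25.9
```

>>> servo_tool(motion=[-2,25,0,0,0,-0.11,15,-2,25,0,0,0,-0.11,15,-2,25,0,0,0,-0.11,15,-2,25,0,0,0,-0.11,15,-2,25,0,0,0,-0.11,15,-2,25,0,0,0,-0.11,15,-2,25,0,0,0,-0.11,15,-2,25,0,0,0,-0.11,15,-2,25,0,0,0,-0.11,15,-2,25,0,0,0,-0.11,15])

```text
time_s: 18.0
ee_pos: [498.7, -2.9, 177.5]
ee_rot: [180.0, 0.0, -24.2]
force: [0.6, -0.1, -1.4]
gripper_width: 25.5
```

>>> servo_tool(motion=[-2,25,0,0,0,-0.11,15,-2,25,0,0,0,-0.11,15,-2,25,0,0,0,-0.11,15,-2,25,0,0,0,-0.11,15,-2,25,0,0,0,-0.11,15,-2,25,0,0,0,-0.11,15,0,0,0,0,0,0,15,0,0,0,0,0,0,15])

```text
time_s: 18.67
ee_pos: [486.9, 146.7, 177.4]
ee_rot: [179.9, -0.0, -61.5]
force: [0.1, -0.1, -1.1]
gripper_width: 26.1
```

>>> servo_tool(motion=[-2,10,0,0,0,-0.1,15,-2,10,0,0,0,-0.11,15,-2,10,0,0,0,-0.11,15,-1,6,0,0,0,-0.107,15,0,0,0,0,0,0,15,0,0,0,0,0,0,15,0,0,0,0,0,0,15])

```text
time_s: 19.25
ee_pos: [480.4, 181.0, 177.7]
ee_rot: [180.0, -0.0, -86.1]
force: [-0.2, -0.6, -0.4]
gripper_width: 25.7
```

```bash
python3 - <<'E'
from h import *
f,T,s=wrist('w7.png');print(s['ee_pos'],s['ee_rot'],s['qpos'])
C=cloud(f,T)
comps(C,140,190,300,c=(480,183),rad=200)
f=grab_frame('top');save(f,'t7.png')
f=grab_frame('scene');save(f,'s7.png')
E
```

```text
[480.3854543  181.01996376 177.69952665] [ 1.79977259e+02 -4.26022817e-02 -8.60632170e+01] [ 1.93855122e+01  1.53116368e+01  1.02481508e+02 -3.95582840e-02
  6.22401286e+01  1.05467173e+02]
[  265     0   114   317 21490] [539.5 182.9] [126.5  47.2] 3.0 z 179.9
[ 293  351   56   34 1778] [446.3 177.5] [27.5 26.1] 4.9 z 179.4
```

View pics/w7.png

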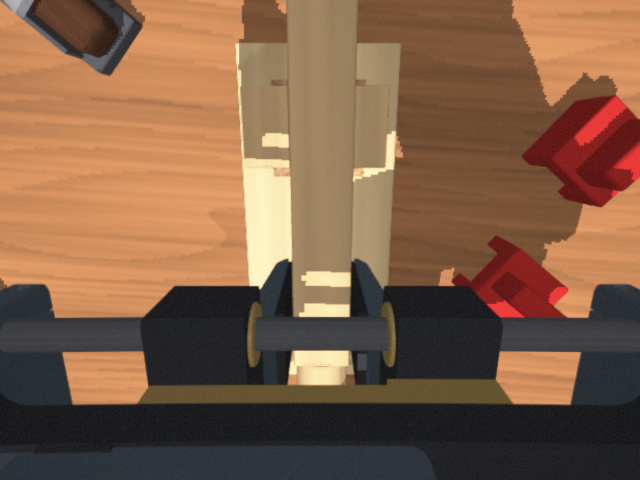

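View pics/s7.png

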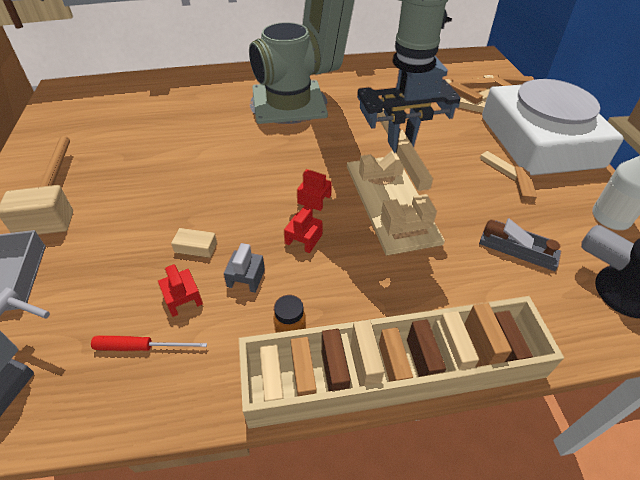

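The wrist view shows the handle held level along the board, with the square end at the top over the square bearer. The scene view agrees. I'll lower it now.

>>> servo_tool(motion=[-1,2.5,0,0,0,0,15,0,0,-20,0,0,0,15,0,0,-30,0,0,0,15,0,0,-25,0,0,0,15,0,0,-15,0,0,0,15,0,0,-8,0,0,0,15,0,0,0,0,0,0,15,0,0,0,0,0,0,15])

```text
time_s: 20.07
ee_pos: [479.8, 184.7, 80.2]
ee_rot: [-180.0, 0.0, -86.2]
force: [0.4, -1.1, -0.6]
gripper_width: 26.3
```

>>> servo_tool(motion=[0,0,-3,0,0,0,15,0,0,-2,0,0,0,15,0,0,0,0,0,0,15,0,0,0,0,0,0,15])

```text
time_s: 20.4
ee_pos: [479.6, 184.7, 75.3]
ee_rot: [-179.9, 0.0, -86.2]
force: [-0.3, -0.5, -1.8]
gripper_width: 25.9
```

>>> servo_tool(motion=[0,0,-1.5,0,0,0,15,0,0,-1,0,0,0,15,0,0,0,0,0,0,15,0,0,0,0,0,0,15])

```text
time_s: 20.73
ee_pos: [479.3, 184.6, 72.3]
ee_rot: [180.0, -0.0, -86.2]
force: [-0.0, 0.0, -1.6]
gripper_width: 26.1
```

>>> servo_tool(motion=[0,0,-1,0,0,0,15,0,0,-0.5,0,0,0,15,0,0,0,0,0,0,15,0,0,0,0,0,0,15])

```text
time_s: 21.07
ee_pos: [479.5, 184.6, 71.8]
ee_rot: [-180.0, 0.0, -86.2]
force: [-2.7, -1.1, 6.9]
gripper_width: 25.7
```

>>> servo_tool(motion=[0,0,0,0,0,0,22,0,0,0,0,0,0,32,0,0,0,0,0,0,45,0,0,0,0,0,0,50,0,0,20,0,0,0,50,0,0,35,0,0,0,50,0,0,35,0,0,0,50,0,0,25,0,0,0,50,0,-20,0,0,0,0,50,0,-35,0,0,0,0.1,50])

```text
time_s: 21.9
ee_pos: [480.9, 131.4, 187.8]
ee_rot: [-179.7, 0.1, -80.1]
force: [-0.0, -0.6, -0.3]
gripper_width: 45.7
```

>>> servo_tool(motion=[0,-35,0,0,0,0.11,50,0,-35,0,0,0,0.11,50,5,-35,0,0,0,0.11,50,5,-35,0,0,0,0.11,50,5,-35,0,0,0,0.11,50,0,0,0,0,0,0,50,0,0,0,0,0,0,50,0,0,0,0,0,0,50])

```text
time_s: 22.57
ee_pos: [494.1, -45.1, 185.6]
ee_rot: [180.0, 0.0, -49.0]
force: [-1.4, 0.6, -1.6]
gripper_width: 45.5
```

```bash
cat > fin.py <<'E'
from h import *
import sys
n=sys.argv[1]
for cam in('top','scene'):
    f=grab_frame(cam);save(f,cam[0]+n+'.png');C=cloud(f)
    Z=C[...,2]
    print(cam,'handle');comps(C,69,90,60,c=(478,184),rad=145)
    comps(C,55,130,60,c=(478,184),rad=145)
    print('board');comps(C,10,130,3000,c=(476,182),rad=190)
    print('weight');comps(C,38,90,100,c=(641,-158),rad=50)
E
python3 fin.py 8
python3 -c "
import cv2
a=cv2.imread('pics/s8.png')[130:270,320:460];b=cv2.imread('pics/t8.png')[215:385,180:300]
cv2.imwrite('pics/c8.png',cv2.hconcat([cv2.resize(a,(400,400)),cv2.resize(b,(282,400))]))"
```

```text
top handle
[ 228  232   15  126 1449] [479.2 183. ] [258.9  26.5] 3.7 z 73.9
[243 243  15  24 104] [561.4 155.1] [53.4 27.3] 40.0 z 70.0
[ 211  232   51  126 2296] [479.1 182.4] [259.1 100.9] 3.1 z 72.3
[243 242  16  27 410] [561.7 155. ] [55.1 31.9] 3.5 z 68.1
[211 244  16  26 412] [556.7 222.5] [53.8 32. ] 3.4 z 68.0
board
[ 209  230   63  141 8260] [475.2 182.4] [299.2 132.4] 3.7 z 18.0
weight
[387 207  21   9 117] [ 661.6 -156.4] [38.7 19. ] 55.6 z 47.7
scene handle
[ 374  145   63   78 1413] [481.  186.5] [262.6 100.9] 3.1 z 74.4
[360 154  15  11  95] [395.2 141.4] [35.1 25.9] 3.3 z 70.3
[ 360  145   77   84 2419] [481.  185.4] [262.4 103.3] 4.6 z 70.2
board
[ 347  145   98  108 5820] [476.4 182.9] [305.9 132.2] 4.2 z 36.4
weight
[223 243  40  38 956] [ 643.1 -158.1] [61.  62.1] 68.1 z 46.8
```

View pics/c8.png

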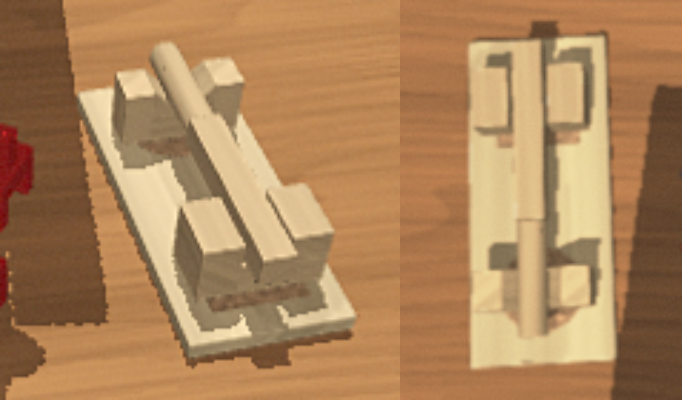

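The handle is seated level, with its top at about 74 mm, its middle about 4 mm towards the square pad, and the round part in the V. Next is the weight.

>>> servo_tool(motion=[11,-10,0,0,0,-0.11,55,11,-10,0,0,0,-0.112,55,11,-10,0,0,0,-0.112,55,11,-10,0,0,0,-0.112,55,11,-10,0,0,0,-0.112,55,11,-10,0,0,0,-0.112,55,11,-10,0,0,0,-0.112,55,11,-10,0,0,0,-0.112,55,11,-10,0,0,0,-0.112,55,11,-8,15,0,0,-0.106,55])

```text
time_s: 23.5
ee_pos: [603.3, -141.9, 198.0]
ee_rot: [179.6, -0.1, -112.9]
force: [-0.2, -0.1, -1.1]
gripper_width: 50.3
```

>>> servo_tool(motion=[0,0,0,0,0,0,55,0,0,0,0,0,0,55,0,0,0,0,0,0,55])

```text
time_s: 23.75
ee_pos: [603.6, -142.0, 200.3]
ee_rot: [179.9, -0.0, -112.4]
force: [-0.3, 0.1, -0.9]
gripper_width: 50.0
```

```bash
python3 - <<'E'
from h import *
f,T,s=wrist('w9.png');print(s['ee_pos'],s['ee_rot'],s['qpos'])
C=cloud(f,T)
comps(C,38,90,300,c=(641,-158),rad=55)
comps(C,68,90,300,c=(641,-158),rad=55)
E
```

```text
[ 603.60926953 -141.9648795   200.33453658] [ 1.79911450e+02 -2.94934486e-05 -1.12445090e+02] [-1.43041079e+01  2.35995783e+01  8.62967639e+01  1.32971111e-02
  7.01913202e+01  9.81364661e+01]
[ 285  141   73   75 5177] [ 641.8 -159.5] [60.1 60.5] 67.7 z 44.6
[ 308  149   27   67 1724] [ 641.7 -159.3] [19.6 50.3] 68.1 z 75.9
```

View pics/w9.png

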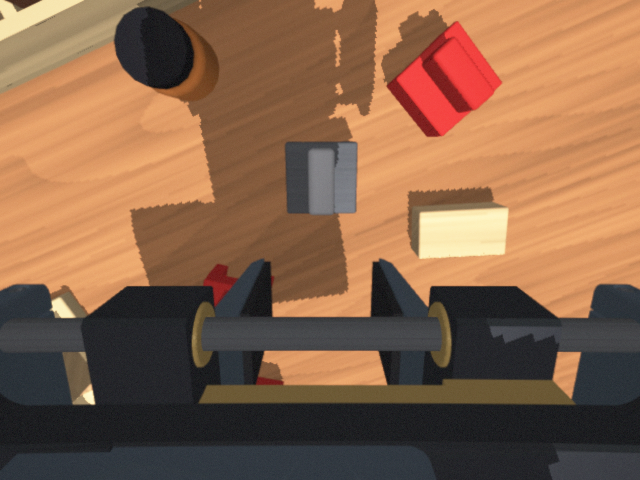

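The grey weight is at (321,178), square to the jaws, and measures (641.7, -159.3).

>>> servo_tool(motion=[19,-8.6,0,0,0,0,55,19,-8.7,0,0,0,0,55,0,0,-35,0,0,0,55,0,0,-35,0,0,0,55,0,0,-30,0,0,0,55,0,0,-20,0,0,0,55,0,0,-14,0,0,0,55,0,0,0,0,0,0,55,0,0,0,0,0,0,55], newtons=50)

```text
time_s: 24.55
ee_pos: [641.3, -159.8, 66.1]
ee_rot: [179.9, -0.0, -112.5]
force: [0.4, 0.2, 0.7]
gripper_width: 50.1
```

>>> servo_tool(motion=[0,0,0,0,0,0,35,0,0,0,0,0,0,8,0,0,0,0,0,0,8,0,0,0,0,0,0,8,0,0,0,0,0,0,8,0,0,0,0,0,0,8,0,0,0,0,0,0,8])

```text
time_s: 25.13
ee_pos: [642.8, -160.2, 67.2]
ee_rot: [-180.0, 0.1, -112.7]
force: [0.4, 3.4, 2.3]
gripper_width: 20.0
```

>>> servo_tool(motion=[0,0,10,0,0,0,8,0,0,25,0,0,0,8,0,0,35,0,0,0,8,0,0,35,0,0,0,8,0,0,20,0,0,0,8,-5,10,5,0,0,0.0325,8,-10,20,0,0,0,0.043,8,-14,30,0,0,0,0.043,8,-15,32,0,0,0,0.043,8,-15,32,0,0,0,0.043,8])

```text
time_s: 25.97
ee_pos: [580.3, -35.4, 194.4]
ee_rot: [179.7, -0.0, -100.8]
force: [0.2, 0.2, -5.6]
gripper_width: 19.8
```

>>> servo_tool(motion=[-15,32,0,0,0,0.043,8,-15,32,0,0,0,0.043,8,-15,32,0,0,0,0.043,8,-15,32,0,0,0,0.043,8,-15,32,0,0,0,0.043,8,-12,25,0,0,0,0.043,8,-10,18,0,0,0,0,8,-5,11,0,0,0,0,8,0,0,0,0,0,0,8,0,0,0,0,0,0,8])

```text
time_s: 26.8
ee_pos: [480.5, 177.0, 195.9]
ee_rot: [179.9, -0.1, -86.0]
force: [1.1, 0.2, -5.4]
gripper_width: 19.5
```

```bash
python3 - <<'E'
from h import *
f,T,s=wrist('w10.png');print(s['ee_pos'],s['ee_rot'],s['force'])
C=cloud(f,T)
comps(C,68,85,300,c=(478,184),rad=145)
comps(C,150,230,300,c=(478,184),rad=60)
E
```

```text
[480.50406347 176.96210105 195.91465283] [ 1.79896939e+02 -1.00365374e-01 -8.60309898e+01] [ 1.09128991  0.17389344 -5.39042472]
[ 291   53   39  173 6213] [549.4 187.8] [121.1  26.7] 4.3 z 74.0
[ 240   89   47   77 1553] [558.4 223.5] [53.2 32. ] 4.2 z 68.5
[ 334   89   45   77 1368] [563.2 155.8] [53.2 31.6] 4.0 z 68.5
[ 263  224  118   93 9706] [494.2 176.2] [30.  60.1] 3.9 z 190.4
[294 351  55  31 842] [467.  174.7] [24.4 20.3] 3.5 z 205.0
```

View pics/w10.png

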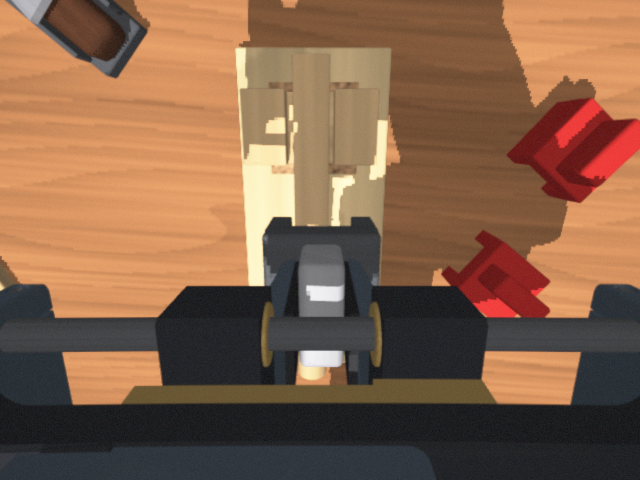

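The weight hangs square above the handle, centred near image column 321, with the handle near column 313. It needs about 7.5 mm in +y.

>>> servo_tool(motion=[-1,4,0,0,0,0,8,0,3.5,0,0,0,0,8,0,0,-15,0,0,0,8,0,0,-15,0,0,0,8,0,0,-10,0,0,0,8,0,0,0,0,0,0,8,0,0,0,0,0,0,8,0,0,0,0,0,0,8])

```text
time_s: 27.52
ee_pos: [481.1, 184.8, 157.5]
ee_rot: [-179.9, 0.0, -86.2]
force: [-0.0, 0.7, -5.3]
gripper_width: 19.5
```

```bash
python3 - <<'E'
from h import *
f,T,s=wrist('w11.png');print(s['ee_pos'],s['ee_rot'],s['force'])
C=cloud(f,T)
comps(C,70,85,300,c=(478,184),rad=145)
comps(C,110,160,300,c=(478,184),rad=60)
E
```

```text
[481.12797244 184.82058439 157.499565  ] [-1.79919705e+02  1.81930626e-02 -8.61690622e+01] [-0.04448723  0.66985094 -5.34417971]
[ 300   42   45  184 7672] [554.5 188.1] [110.   26.4] 3.8 z 74.0
[309 367  26  18 435] [383.6 176.6] [17.9 19.2] 1.4 z 73.1
[ 263  223  118   63 5361] [496.  184.3] [28.1 59.9] 3.8 z 134.5
```

View pics/w11.png

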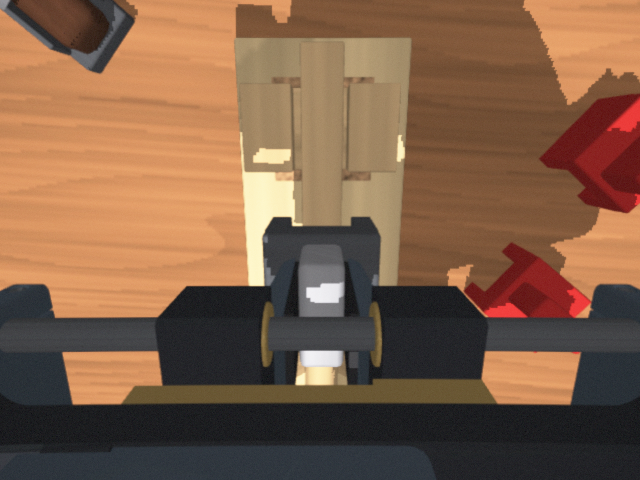

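>>> servo_tool(motion=[-1.7,-0.3,0,0,0,0,8,0,0,-8,0,0,0,8,0,0,-10,0,0,0,8,0,0,-10,0,0,0,8,0,0,-6,0,0,0,8,0,0,-3,0,0,0,8,0,0,0,0,0,0,8,0,0,0,0,0,0,8])

```text
time_s: 28.23
ee_pos: [478.7, 184.5, 119.6]
ee_rot: [180.0, -0.0, -86.1]
force: [0.9, -0.4, -4.8]
gripper_width: 19.9
```

>>> servo_tool(motion=[0,0,-1,0,0,0,8,0,0,-1,0,0,0,8,0,0,0,0,0,0,8,0,0,0,0,0,0,8])

```text
time_s: 28.57
ee_pos: [478.7, 184.5, 118.0]
ee_rot: [-180.0, -0.0, -86.1]
force: [-0.2, 0.3, -6.3]
gripper_width: 19.6
```

>>> servo_tool(motion=[0,0,-1,0,0,0,8,0,0,-0.5,0,0,0,8,0,0,0,0,0,0,8,0,0,0,0,0,0,8])

```text
time_s: 28.9
ee_pos: [478.9, 184.5, 117.1]
ee_rot: [-179.9, 0.0, -86.1]
force: [-1.2, -0.7, 1.1]
gripper_width: 19.9
```

Contact: the load has come off the wrist. I'll release and lift clear.

>>> servo_tool(motion=[0,0,0,0,0,0,12,0,0,0,0,0,0,20,0,0,0,0,0,0,35,0,0,0,0,0,0,50,0,0,0,0,0,0,50,0,0,15,0,0,0,50,0,0,30,0,0,0,50,0,0,35,0,0,0,50,0,0,30,0,0,0,50,0,-20,0,0,0,0,50])

```text
time_s: 29.73
ee_pos: [482.5, 167.6, 232.5]
ee_rot: [-179.2, 0.3, -86.0]
force: [1.3, -0.1, -0.6]
gripper_width: 45.3
```

>>> servo_tool(motion=[0,-35,0,0,0,0,50,0,-35,0,0,0,0,50,0,-35,0,0,0,0,50,0,-35,0,0,0,0,50,0,-35,0,0,0,0,50,0,-35,0,0,0,0,50,0,-30,0,0,0,0,50,0,0,0,0,0,0,50,0,0,0,0,0,0,50])

```text
time_s: 30.48
ee_pos: [478.7, -76.8, 226.2]
ee_rot: [-180.0, 0.0, -86.3]
force: [0.9, 0.8, -0.9]
gripper_width: 45.2
```

```bash
cat > fin2.py <<'E'
from h import *
for cam in('top','scene'):
    f=grab_frame(cam);save(f,cam[0]+'12.png');C=cloud(f)
    print(cam,'weight');comps(C,85,100,60,c=(478,184),rad=60);comps(C,118,135,60,c=(478,184),rad=60)
    print('handle+bearers');comps(C,58,100,60,c=(478,184),rad=145);comps(C,71,85,60,c=(478,184),rad=145)
    print('board');comps(C,10,140,3000,c=(476,182),rad=190)
    print('jar,plane,off');comps(C,60,90,100,c=(778,-82),rad=50);comps(C,12,90,100,c=(657,411),rad=95);comps(C,22,50,100,c=(543,-258),rad=55)
E
python3 fin2.py
python3 -c "
import cv2
a=cv2.imread('pics/s12.png')[110:270,310:470];b=cv2.imread('pics/t12.png')[215:385,180:300]
cv2.imwrite('pics/c12.png',cv2.hconcat([cv2.resize(a,(400,400)),cv2.resize(b,(282,400))]))"
```

```text
top weight
[219 278  30  32 578] [475.8 182.6] [60.1 59.6] 3.4 z 94.3
[226 279  11  26 278] [475.6 182.5] [49.5 20.1] 4.2 z 126.0
handle+bearers
[ 211  232   51  126 2500] [478.9 182.7] [258.8 101. ] 3.2 z 73.4
[243 242  16  27 408] [561.3 155.4] [54.7 32.2] 3.8 z 67.9
[211 244  16  26 412] [556.5 222.3] [53.9 32.2] 2.4 z 68.2
[228 232  13  47 554] [558.5 188.2] [99.3 26.3] 2.6 z 74.6
[230 309  12  49 385] [398.1 176.9] [95.9 22. ] 1.5 z 73.5
board
[ 209  230   63  141 8256] [475.1 182.7] [299.4 131.8] 3.8 z 19.6
jar,plane,off
[346 137  33  10 194] [818.9 -82.1] [70.7 17.5] 88.8 z 68.8
[353 151  23  24 423] [768.3 -86.2] [48.5 48.9] 60.6 z 74.8
[ 107  187   68   59 1587] [656.2 410.9] [161.2  51.7] 52.1 z 36.6
[455 263   9  22 129] [ 531.8 -289.1] [16.9 45.6] 77.9 z 30.2
scene weight
[379 163  36  23 416] [478.  184.1] [64.8 61.1] 3.9 z 95.6
[391 153  16  17 180] [479.1 183.6] [51.5 20.1] 5.0 z 126.3
handle+bearers
[ 360  145   77   83 2493] [481.4 185.3] [261.7 102.7] 4.1 z 71.5
[374 145  16  19 139] [388.3 178. ] [74.8 20.2] 1.9 z 73.9
[378 169  46  54 648] [528.  191.6] [166.2  59.9] 13.5 z 75.9
board
[ 347  145   98  108 5921] [476.9 183.5] [304.3 132.5] 3.9 z 53.0
jar,plane,off
[274 295  30  29 709] [773.3 -84.6] [48.5 49.3] 80.7 z 76.2
[274 328  39  12 237] [820.5 -82.3] [61.7 12. ] 89.1 z 70.9
[ 480  218   81   51 2101] [660.3 411.9] [160.3  55.2] 52.5 z 33.8
[171 228  45  24 760] [ 546.  -256.8] [83.  48.6] 70.7 z 31.4
```

View pics/c12.png

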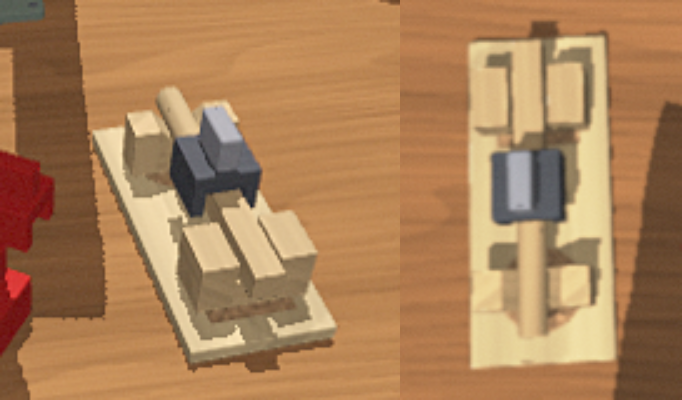

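View pics/t12.png

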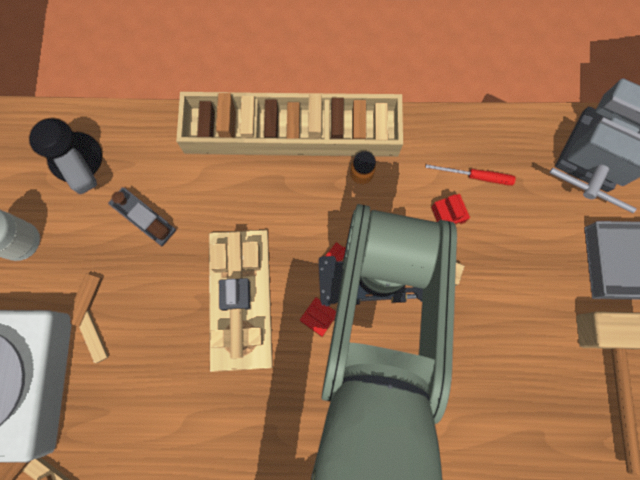

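Both views show the weight level astride the handle. Its bar top is at 126 mm, as expected for a seated weight. It sits within about 1–2 mm of the midpoint between the bearers, and the bystanders are where they were. I'll hand in.

```bash
python3 -c "
from h import *
print(env.job_done())"
```

```text
the job is handed in; nothing more can be done
None
```

The set-up is done in the order asked and handed in after about 31 s of the 128 s; the hand-in gives no verdict. The gripper was open and about 260 mm clear of the board.

**What I did:** I stood the V bearer on the round pad and the square bearer on the square pad. The handle went in with its round end in the V, and the grey steel weight went astride it last. The red look-alikes were not touched.

**What the last checks showed:**
- **Bearers:** both were upright and parallel to the board at 4.0°. They are within about 1 mm of the pad centres by cork colour. By the board's outline the offset is nearer 2 mm sideways, so those two measures disagree slightly.
- **Handle:** it was level, with its top at 74 mm. Its middle is about 4 mm towards the square bearer, so it reaches about 24 mm past the V bearer and 21–22 mm past the square one.
- **Weight:** it was level, with its bar top at 126 mm, which is the seated height. It is within 1–2 mm of midway between the bearers, and 2–3 mm from the handle's exact middle.
- **Bystanders:** the plane and offcut measured within about 1 mm of where they started. For the offcut this was in the scene view only, because the arm hid most of it from the top camera. The jar shows at the same place in the top picture as at the start, but I had no clean early measurement to compare it with.

The two fixed cameras differ from each other by 2–4 mm, so I relied mainly on the wrist camera and on positions relative to the board.

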